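Pack the detail trimmer away and shut its case

ROBOT

A 7-joint arm with a two-finger parallel gripper is mounted at the origin on the work surface. World frame = base frame: x ahead of the robot, y to its left, z up, the work surface at z = 0. Lengths are in m, angles in rad, forces in N, time in s.
With the tool pointing down it reaches from about 0.35 to 0.9 m from the base axis. Payload 7.2 kg.
Tool frame: the origin (TCP) lies at the very end of the fingers, on their centre line; the grasp point (between the pads) lies 19 mm behind it (manip.grip_point_offset is the distance from the TCP to the grasp point, in m); z points along the fingers, y is the line along which they close (so a half turn about z gives the same grasp; the last joint's range is limited). The gripper opens to 88 mm and grips with 3 to 60 N. Pads are 20 mm wide; open, the fingers measure 115 mm over their backs; the gripper's body (75 mm by 178 mm) begins 61 mm behind the grasp point.
Start: joints at [1.194, 0.411, -0.013, 1.596, 0.006, 1.134, -0.082], TCP at [0.19, -0.595, 0.223] pointing down, gripper open.
Joint ranges: [-2.95, 2.95], [-0.29, 1.99], [-1.47, 1.44], [0.14, 2.54], [-1.03, 4.17], [0.13, 1.85], [-2.86, 2.86]. Speed limits (rad/s): [2.39, 2.39, 3.01, 3.01, 3.14, 3.14, 3.14].

INTERFACE

Orientations are given as a rotation vector (axis times angle).
In Python, from plant import manip gives the robot as it stands.
- The arm moves only by the tool step_arm, never from a script. Its argument "plan" is a list of rows, each a list of 3 entries, a list of its own where there are three numbers: the shift along the tool's x, y, z scaled (see below), then the turn about the tool's z scaled (see below), then the opening, from -1 (shut) to 1 (fully open). In form: [[[tx, ty, tz], twist, fingers], ...]. A call has 1 to 5 rows; each row is the pose to reach, as a shift and turn from the pose commanded when the call began, along the tool's axes at that moment; what a row does not reach only later rows make up. The controller multiplies each number of a shift by 20 cm and each number of a turn by 0.5 rad. A row lasts 1/10 s, in which the tool goes at most 50 mm and 8.59 degrees, less where a joint would pass 70% of its speed; a pose out of reach is approached as far as the arm can. A call with a number of a shift or a turn outside -1 to 1 is refused whole. A call with a gripper value outside its range is refused whole. The fingers move at their own pace and stop on an object; "grip_force" is the grip in N (left out, the last holds). Time passes only in rows, so rows that repeat a pose let the fingers close. It gives the time, the measured TCP pose, the force, the opening and the grip force at its end, in the units of the state.
- manip.get_state(): the state, without advancing time (a new reading comes with each control period).
- manip.snapshot(name): name is "side" or "top"; returns a dict with "pixels" (400x640x3 uint8, red, green, blue), "fov_y" (degrees; the focal length in pixels is half the picture's height over the tangent of half this angle, whatever the lens; pixels are square), "cx", "cy" (the principal point, pixels), "extrinsics" (4x4, takes a point from camera to world coordinates). Camera axes: x right, y down, z forward; pixel columns grow to the right and rows downward; lengths in m; the calibration is good to about 2 mm. A picture is of the moment at which its call begins. There is no depth.
- manip.sign_off(): hands the job in; it is judged then, once.
Trained networks look in the newest picture that a camera, given by its name, has taken for a name from the list of things; names that differ only in an ending like _2 or _b are one class to them, and where a whole thing is asked for, a point or a joint stands for the part that bears it (a point fixed in the world has none). Each returns a list of dicts, best first, with "conf" (0 to 1); they miss things now and then, are a little off and sometimes report something else, mostly with a low value. They report only what shows in the picture. A call takes as long as a camera call. They do not tell look-alikes from the thing itself.
- manip.search_frame(camera, query): "extent" ([left, top, right, bottom] in pixels, round what is visible of it).
- manip.silhouettes(camera, query): "mask" (400x640 bool, what is visible of it) and "extent" ([left, top, right, bottom] in pixels, round what is visible of it).
The state is a dict: "time_s": time; "joint_positions": joint angles; "qvel": joint speeds; "joint_efforts": joint torques, N m; "eef_pos": TCP position; "tcp_rot": TCP orientation; "contact_force": force on the tool from outside, world axes, zero at the start; "torque": the same for the moment, N m; "gripper_width": finger opening in m; "grasp_force": force on a finger pad.
Only numpy, scipy, OpenCV 4.12 (cv2) and the standard library are available. Lean on these libraries where they do the work, as an engineer would, in place of code of your own. Each camera call takes 0.05 s, during which the arm holds its last target. There are 200 camera calls.

TASK

Put the slim steel detail trimmer away: lay it in the open aluminium case (lower it in, don't drop it) and then close the case's hinged lid fully. Leave the clipper, brush, sectioning clip and round tin where they are.

Things in the scene. Friction and masses are not known exactly. Their poses are not given: they have to be found in the camera images.
- trimmer: Loose detail trimmer, slim steel, 142 mm long (own x), body 34 mm wide (own y) and 32 mm high with flat sides, about 0.2 kg; at its +x end a narrow neck and a T-shaped blade 42 mm wide. Origin: middle of its underside, near its centre of mass; z up. It lies on the stool to the left or right of the case.
- case: Open rectangular aluminium case, fixed to the stool. Outside 180 mm (own x) by 120 mm (own y) by 50 mm high; walls 4 mm, floor 4 mm thick, inside 172 x 112 mm and 46 mm deep. Origin: centre of its underside on the stool; z up. The lid is hinged along the short side at its +x end (the end away from the robot).
- hinge_line (a point): Middle of the lid's hinge line, on the case: at x = +90 mm, z = 50 mm of the case; the hinge runs along the case's y. Same axes as the case.
- case_lid (a joint): Angle of the lid, rad: 0 = shut flat on the case, 1.57 = upright, up to 1.95 leaning away. Stiff hinge: the lid stays at whatever angle it is left, so it has to be pushed all the way down. About 0.2 N m turns it.
- lid_edge (a point): Middle of the lid's free edge, on its outer face, 180 mm from the hinge line. The lid is a plain aluminium plate 184 x 124 mm, 10 mm thick, with a small lip 12 mm long and 50 mm wide at the middle of the free edge; its underside passes through the hinge line. Own z is the outward normal of its outer face, own x points from free edge to hinge. Shut, the outer face is 60 mm above the stool.
- clipper: Bystander: stout matte black clipper, 168 mm long (own x), 48 mm wide, 44 mm high, on the other side of the case from the trimmer. Origin: middle of the underside.
- brush: Bystander: wooden paddle brush lying bristles up, 215 mm long (own x), paddle 72 mm wide, 31 mm high. Origin: middle of the underside.
- clip: Bystander: plastic sectioning clip, about 100 mm long (own x), 18 mm wide, 24 mm high. Origin: middle of the underside.
- round_tin: Bystander: closed round aluminium tin, 72 mm across, 38 mm high. Origin: centre of the underside.
Things that resemble listed ones, but are neither listed nor needed, are in the scene too. There is more than one size of the trimmer; the job needs the smallest.

How it is judged:
By the outcome, as a careful person would: the job done as asked, in the order asked, and still so for the second after the job is handed in, with the robot touching nothing.
It also fails if it takes over 64 s, if anything falls off the work surface, if the arm or the gripper's body presses on something with over 40 N, if the wrist force passes 120 N, or if a joint passes its speed limit or range.

## Working session

There is one attempt and no reset: what is moved stays moved. The work goes in short steps, Python scripts to look and compute and a tool call to move; the robot and the scene stay as the last step left them, time stands still between calls to the robot, and variables do not carry over. Pictures are saved under pics/ and viewed, at most 10 in all, crops included, and the job is handed in when it is done.

Besides the shell and the picture viewer there is one more tool, called after "Request:" as a command line: name --argument value ..., lists and objects as JSON in quotes. step_arm: Moves the arm, as the interface text tells. Shifts and turns lie within -1 to 1; 1 stands for 20 cm of shift or 0.5 rad of turn. Its arguments: {"type":"object","properties":{"plan":{"type":"array","items":{"type":"array"}},"grip_force":{"type":"number"}},"required":["plan"]}

```bash
ls; mkdir -p pics; cat > h.py <<'E'
import numpy as np, cv2
from plant import manip
def K(s):
    f=200/np.tan(np.radians(s["fov_y"])/2); return f,s["cx"],s["cy"]
def ray(s,u,v):
    f,cx,cy=K(s);E=np.array(s["extrinsics"]);d=E[:3,:3]@np.array([(u-cx)/f,(v-cy)/f,1]);return E[:3,3],d
def atz(s,u,v,z):
    o,d=ray(s,u,v);return o+d*(z-o[2])/d[2]
def proj(s,p):
    f,cx,cy=K(s);E=np.array(s["extrinsics"]);q=E[:3,:3].T@(np.array(p)-E[:3,3]);return np.array([cx+f*q[0]/q[2],cy+f*q[1]/q[2]])
def tri(s1,a,s2,b):
    o1,d1=ray(s1,*a);o2,d2=ray(s2,*b);A=np.stack([d1,-d2],1);t=np.linalg.lstsq(A,o2-o1,rcond=None)[0]
    p,q=o1+t[0]*d1,o2+t[1]*d2;return (p+q)/2,np.linalg.norm(p-q)
def save(s,n): cv2.imwrite("pics/"+n,cv2.cvtColor(s["pixels"],cv2.COLOR_RGB2BGR))
E
python3 - <<'E'
from h import *
np.set_printoptions(precision=4,suppress=True)
for c in("top","side"):
    s=manip.snapshot(c);save(s,c+"0.png");print(c,s["fov_y"],s["cx"],s["cy"],np.array(s["extrinsics"]))
    for q in("trimmer","case","clipper","case_lid","round_tin","brush","clip"):
        for r in manip.silhouettes(c,q):
            m=r["mask"].astype(np.uint8);pts=cv2.findNonZero(m)
            print(q,round(r["conf"],2),np.round(r["extent"]),cv2.minAreaRect(pts) if pts is not None else None)
print(manip.get_state())
E
```

```text
pics
top 54.429960469816834 317.6478788129914 198.06951207012233 [[ 0.0033 -0.9895  0.1448  0.3055]
 [-0.9998 -0.0002  0.0212  0.0063]
 [-0.0209 -0.1448 -0.9892  1.3375]
 [ 0.      0.      0.      1.    ]]
trimmer 0.82 [215. 263. 275. 277.] ((244.202880859375, 268.4521789550781), (59.07375717163086, 16.330631256103516), 3.4336304664611816)
trimmer 0.63 [171. 210. 229. 231.] ((197.5, 220.0), (16.0, 57.0), 90.0)
trimmer 0.59 [241. 182. 258. 224.] ((249.5, 206.0), (42.0, 13.0), 90.0)
case 0.58 [308. 126. 364. 220.] ((335.0466613769531, 172.77719116210938), (86.42591094970703, 41.533302307128906), 75.25643920898438)
clipper 0.9 [397. 182. 420. 226.] ((407.9500427246094, 205.14999389648438), (16.4438419342041, 50.28021240234375), 18.434947967529297)
clipper 0.36 [307. 126. 365. 220.] ((334.7059020996094, 173.32354736328125), (88.282958984375, 42.44373321533203), 75.96376037597656)
case_lid 0.92 [306. 128. 347. 167.] ((328.2342834472656, 146.24179077148438), (30.31389045715332, 42.35914611816406), 72.47442626953125)
round_tin 0.16 [395. 183. 420. 228.] ((407.1904602050781, 204.901504516601
[... 2000 characters left out ...]
74219), 21.801406860351562)
clip 0.72 [390. 253. 413. 284.] ((400.1639709472656, 267.69671630859375), (31.497072219848633, 7.298101902008057), 50.194427490234375)
{'time_s': 0.8, 'joint_positions': array([ 1.1938,  0.4111, -0.0127,  1.5962,  0.0056,  1.1343, -0.0822]), 'qvel': array([ 0.0006, -0.0014, -0.0002, -0.0013, -0.    , -0.0016,  0.0007]), 'joint_efforts': array([ -0.0006, -58.7674,   0.6406, -29.1373,  -0.0538,   0.0103,
         0.0001]), 'eef_pos': array([ 0.1899, -0.5954,  0.2227]), 'tcp_rot': array([3.1042, 0.4831, 0.0001]), 'contact_force': array([-0.0017,  0.4086,  0.6037]), 'torque': array([-0.0132, -0.0034,  0.0375]), 'grasp_force': 0.0, 'gripper_width': 0.08761568433332952}
```

View pics/top0.png

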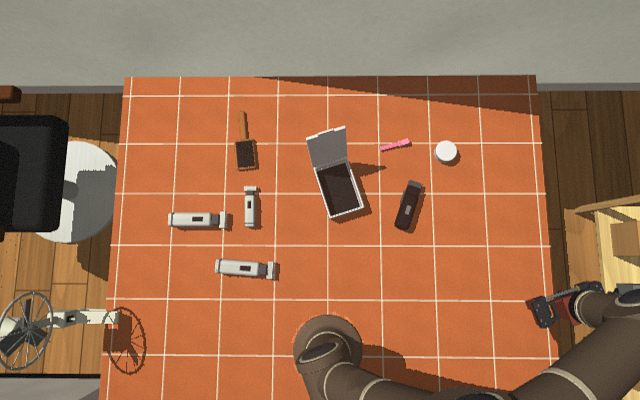

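View pics/side0.png

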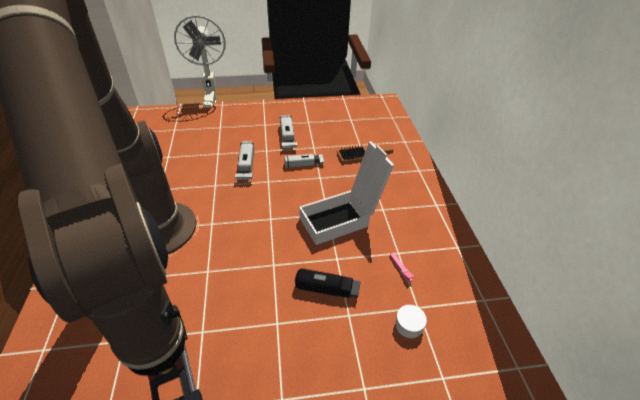

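The top view shows three trimmers at (250,206), (197,220) and (244,268). The first is the shortest, with its blade toward row 186. The case is at (338,188), with its lid standing up at (328,146). In the side view the small trimmer is at (303,161) with the blade on its right, and the case is at (335,215).

```bash
cat > fit.py <<'E'
from h import *
from scipy.optimize import minimize
def hull(s,P,sc=4):
    pts=np.array([proj(s,p) for p in P]);m=np.zeros((400,640),np.uint8)
    h=cv2.convexHull(pts.astype(np.float32))
    cv2.fillPoly(m,[np.round((h)*256).astype(np.int32)],1,shift=8);return m
def box(x0,x1,y0,y1,z0,z1): return np.array([[a,b,c] for a in(x0,x1) for b in(y0,y1) for c in(z0,z1)])
def place(P,p):
    x,y,z,t=p;c,s_=np.cos(t),np.sin(t);return P@np.array([[c,s_,0],[-s_,c,0],[0,0,1]])+[x,y,z]
def fit(boxes,views,p0,step=(.01,.01,.005,.1)):
    def cost(p):
        c=0
        for s,m in views:
            r=np.zeros_like(m)
            for B in boxes: r|=hull(s,place(B,p))
            # edge-tolerant: blurred
            g=lambda a:cv2.GaussianBlur(a.astype(np.float32),(0,0),1.5)
            c+=((g(r)-g(m))**2).sum()/m.sum()
        return c
    best=None
    for k in range(3):
        sim=np.vstack([p0]+[np.array(p0)+np.eye(4)[i]*step[i]*(1-2*(k%2)) for i in range(4)])
        r=minimize(cost,p0,method="Nelder-Mead",options=dict(initial_simplex=sim,xatol=1e-5,fatol=1e-5,maxiter=300));p0=r.x
    return r.x,r.fun
E
cat > m.py <<'E'
from fit import *
np.set_printoptions(precision=4,suppress=True)
S={c:manip.snapshot(c) for c in("top","side")}
def get(c,q,near):
    L=[r for r in manip.silhouettes(c,q)]
    f=lambda r:np.hypot((r["extent"][0]+r["extent"][2])/2-near[0],(r["extent"][1]+r["extent"][3])/2-near[1])
    r=min(L,key=f);print(c,q,r["conf"],f(r));return r["mask"].astype(np.uint8)
T=[box(-.071,.04,-.017,.017,0,.032),box(.04,.06,-.009,.009,.005,.027),box(.06,.071,-.021,.021,.005,.027)]
v=[("top",(250,206)),("side",(303,161))]
V=[(S[c],get(c,"trimmer",n)) for c,n in v]
a=[np.argwhere(m).mean(0)[::-1] for _,m in V]
p,e=tri(V[0][0],a[0],V[1][0],a[1]);print("tri",p,e)
print("trim",fit(T,V,[p[0],p[1],0,0.]))
# other two, length check
for c,n in (("top",(197,220)),("top",(244,268))):
    m=get(c,"trimmer",n);print(max(cv2.minAreaRect(cv2.findNonZero(m))[1]))
C={c:get(c,"case",n) for c,n in(("top",(336,173)),("side",(347,195)))}
out=[]
for c,(x0,y0,x1,y1) in(("top",(230,100,390,240)),("side",(270,130,420,260))):
    im=cv2.resize(cv2.cvtColor(S[c]["pixels"],cv2.COLOR_RGB2BGR)[y0:y1,x0:x1],None,fx=5,fy=4 if 0 else 5,interpolation=cv2.INTER_CUBIC)
    im=im[:600] if im.shape[0]>600 else im
    cv2.imwrite(f"pics/{c}_crop.png",cv2.resize(im,None,fx=.8,fy=.8)); print(c,x0,y0,"scale 4")
E
python3 m.py
```

```text
top trimmer 0.91 1.0606601717798294
side trimmer 0.84 0.9013878188660036
tri [0.4692 0.2704 0.0105] 0.0038182888975490516
trim (array([ 0.4717,  0.2695, -0.0046,  0.0334]), np.float64(0.06519767104916827))
top trimmer 0.89 1.8384776310850088
57.0
top trimmer 0.79 1.7557049866079302
58.15565872192383
top case 0.89 1.341640786499912
side case 0.64 1.7269916039170776
top 230 100 scale 4
side 270 130 scale 4
```

View pics/top_crop.png

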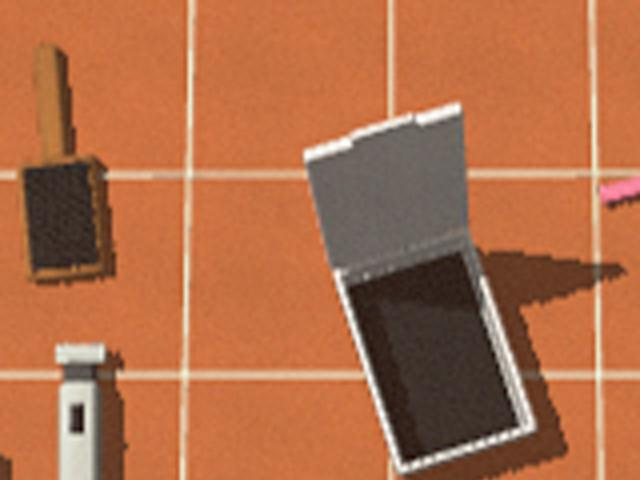

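View pics/side_crop.png

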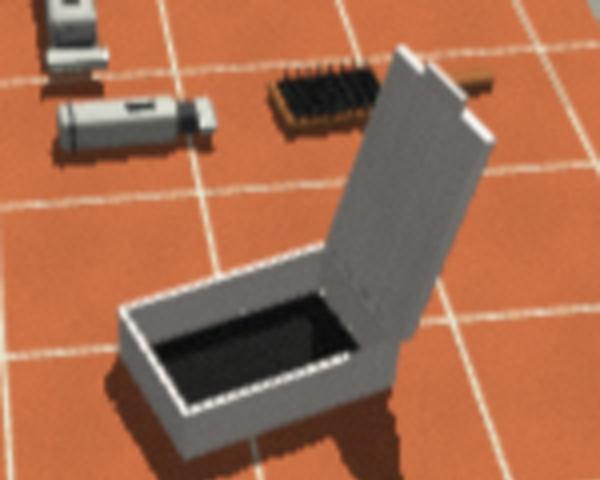

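The top crop shows the case rim's near corners at about (330,217.5) and (363,207.5). The lid's free edge runs from (306.5,138.5) to (345,126). In the side crop the near rim corners are at (300.5,207.5) and (317,233), and the lid's top corners are at (371,142) and (393,165).

```bash
cat > c.py <<'E'
from fit import *
np.set_printoptions(precision=4,suppress=True)
S={c:manip.snapshot(c) for c in("top","side")}
prs=dict(nl=((330,217.3),(300.7,207.5)),nr=((363.3,207.3),(316.8,233)),
 lidL=((306.8,139),(371,142.2)),lidR=((345.3,126.5),(393,165)))
R={k:tri(S["top"],a,S["side"],b) for k,(a,b) in prs.items()}
for k,v in R.items():print(k,v)
tl=atz(S["top"],314.4,168,.05);tr=atz(S["top"],347.2,159.2,.05);print("far",tl,tr)
nl=atz(S["top"],330,217.3,.05);nr=atz(S["top"],363.3,207.3,.05);print("near at .05",nl,nr,np.linalg.norm(nl-nr))
# full case fit to mask without lid: box + lid box at angle
def lidbox(a):
    P=box(-.184,0,-.062,.062,0,.010);P=np.vstack([P,box(-.196,-.18,-.025,.025,0,.01)])
    # rotate about hinge (y axis) : free edge goes from -x up
    c,s=np.cos(a),np.sin(a);x=P[:,0]*c+P[:,2]*s; z=-P[:,0]*s+P[:,2]*c
    return np.stack([x+.09,P[:,1],z+.05],1)
from scipy.optimize import minimize
def near(c,q,n):
    L=manip.silhouettes(c,q);return min(L,key=lambda r:np.hypot((r["extent"][0]+r["extent"][2])/2-n[0],(r["extent"][1]+r["extent"][3])/2-n[1]))["mask"].astype(np.uint8)
V=[(S["top"],near("top","case",(336,173))),(S["side"],near("side","case",(347,195)))]
g=lambda a:cv2.GaussianBlur(a.astype(np.float32),(0,0),1.5)
B=box(-.09,.09,-.06,.06,0,.05)
def cost(p):
    c=0
    for s,m in V:
        r=hull(s,place(B,p[:4]));L=lidbox(p[4]);r|=hull(s,place(L[:8],p[:4]));r|=hull(s,place(L[8:],p[:4]))
        c+=((g(r)-g(m))**2).sum()/m.sum()
    return c
m=(nl+nr)/2;d=nl-nr;t=np.arctan2(d[1],d[0])-np.pi/2
p0=np.array([m[0]+.09*np.cos(t),m[1]+.09*np.sin(t),0,t,1.7]);print("p0",p0,cost(p0))
for k in range(3):
    sim=np.vstack([p0]+[p0+np.eye(5)[i]*(.01,.01,.005,.1,.15)[i]*(1-2*(k%2)) for i in range(5)])
    r=minimize(cost,p0,method="Nelder-Mead",options=dict(initial_simplex=sim,maxiter=400,xatol=1e-5,fatol=1e-6));p0=r.x
print("fit",r.x,r.fun)
for c in S: print(c,[proj(S[c],q) for q in place(np.array([[-.09,.06,.05],[-.09,-.06,.05],[.09,.06,.05],[.09,-.06,.05]]),r.x[:4])])
E
python3 c.py
```

```text
nl (array([ 0.4315, -0.0075,  0.0454]), np.float64(0.003426073641383857))
nr (array([ 0.4658, -0.1185,  0.0475]), np.float64(0.005297075810248251))
lidL (array([0.6481, 0.0628, 0.221 ]), np.float64(0.003785249092477702))
lidR (array([ 0.6842, -0.0515,  0.2231]), np.float64(0.0012510973142190061))
far [0.5967 0.0451 0.05  ] [ 0.6271 -0.066   0.05  ]
near at .05 [ 0.4293 -0.0074  0.05  ] [ 0.4629 -0.1182  0.05  ] 0.115734829946121Traceback (most recent call last):
  File "c.py", line 19, in <module>
    V=[(S["top"],near("top","case",(336,173))),(S["side"],near("side","case",(347,195)))]
                                                          ~~~~^^^^^^^^^^^^^^^^^^^^^^^^^
  File "c.py", line 18, in near
    L=manip.silhouettes(c,q);return min(L,key=lambda r:np.hypot((r["extent"][0]+r["extent"][2])/2-n[0],(r["extent"][1]+r["extent"][3])/2-n[1]))["mask"].astype(np.uint8)
                                    ~~~^^^^^^^^^^^^^^^^^^^^^^^^^^^^^^^^^^^^^^^^^^^^^^^^^^^^^^^^^^^^^^^^^^^^^^^^^^^^^^^^^^^^^^^^^^^^^^^^^^^^^^^^
ValueError: min() iterable argument is empty
```

```bash
sed -i 's/    L=manip.silhouettes(c,q);return min/    L=[]\n    while not L: S[c]=manip.snapshot(c);L=manip.silhouettes(c,q)\n    return min/' c.py; python3 c.py|tail -4; python3 m.py | grep tri; python3 -c "
from h import *
print(manip.get_state()['time_s'])"
```

```text
p0 [ 0.5323 -0.0368  0.      0.2939  1.7   ] 0.115993899126558
fit [ 0.5334 -0.0321 -0.0043  0.2922  1.7877] 0.02038882133691164
top [array([327.9205, 217.254 ]), array([362.3479, 206.9772]), array([312.6306, 166.6918]), array([346.4106, 156.7155])]
side [array([299.4033, 205.9915]), array([315.2728, 232.8266]), array([351.3599, 190.4992]), array([369.9288, 215.037 ])]
top trimmer 0.78 2.042669821581555
side trimmer 0.77 2.798660393831317
tri [0.4677 0.2698 0.0103] 0.00043718084049671407
trim (array([ 0.4712,  0.2686, -0.0031,  0.048 ]), np.float64(0.10957957562247353))
top trimmer 0.7 2.7354158733180083
top trimmer 0.55 3.4935655139127313
2.1
```

```bash
cat > to.py <<'E'
import sys
from h import *
from scipy.spatial.transform import Rotation as R
# usage: to.py x y z heading ; prints scaled row values
st=manip.get_state();M=R.from_rotvec(st["tcp_rot"]).as_matrix();p=st["eef_pos"]
hd=np.arctan2(M[1,0],M[0,0])
np.set_printoptions(precision=4,suppress=True)
print("t",st["time_s"],"pos",p,"head",round(hd,4),"F",st["contact_force"],"w",st["gripper_width"],"q7",st["joint_positions"][6])
a=list(map(float,sys.argv[1:])) 
for i in range(0,len(a),4):
    t=np.array(a[i:i+3]);d=M.T@(t-p)/.2
    print("rel",np.round(d,3),"twist",round((hd-a[i+3])/.5,3)); 
E
python3 to.py .31 -.42 .22 .309 .42 -.24 .22 .309 ; python3 - <<'E'
from h import *
s=manip.snapshot("top")
for r in manip.silhouettes("top","trimmer"):
    x0,y0,x1,y1=r["extent"];print(r["conf"],atz(s,x0,y0,.02),atz(s,x1,y1,.02))
E
```

```text
t 2.1 pos [ 0.19   -0.5955  0.2227] head 0.3088 F [-0.4869 -0.3325 -0.1791] w 0.08777027126546535 q7 -0.08219506936037396
rel [ 0.838 -0.653  0.013] twist -0.0
rel [ 1.636 -1.344  0.013] twist -0.0
0.85 [0.45808745 0.5436421  0.02      ] [0.39051727 0.33049773 0.02      ]
0.67 [0.28521563 0.38859371 0.02      ] [0.22252865 0.17589604 0.02      ]
```

Request:
step_arm --plan '[[[0.84, -0.65, 0], 0, 0.27], [[0.84, -0.65, 0], 0, 0.27], [[0.84, -0.65, 0], 0, 0.27], [[0.84, -0.65, 0], 0, 0.27], [[0.84, -0.65, 0], 0, 0.27]]'

```text
time_s: 2.7
eef_pos: [0.3143, -0.4157, 0.2231]
tcp_rot: [-3.102, -0.494, -0.003]
contact_force: [0.0, 0.2, -0.5]
gripper_width: 0.0558
grasp_force: 0.0
```

Request:
step_arm --plan '[[[0.8, -0.77, 0], 0, 0.27], [[0.8, -0.77, 0], 0, 0.27], [[0.8, -0.77, 0], 0, 0.27], [[0.8, -0.77, 0], 0, 0.27], [[0.8, -0.77, 0], 0, 0.27]]'

```text
time_s: 3.2
eef_pos: [0.4181, -0.2215, 0.2231]
tcp_rot: [-3.103, -0.49, -0.002]
contact_force: [-0.4, 0.1, 0.0]
gripper_width: 0.0556
grasp_force: 0.0
```

```bash
python3 to.py .44 -.02 .22 .045
```

```text
t 3.2 pos [ 0.4181 -0.2215  0.2231] head 0.3132 F [-0.3779  0.113   0.0418] w 0.05562215227437882 q7 -0.9230293745717176
rel [ 0.415 -0.924  0.016] twist 0.536
```

Request:
step_arm --plan '[[[0.415, -0.925, 0], 0.535, 0.27], [[0.415, -0.925, 0], 0.535, 0.27], [[0.415, -0.925, 0], 0.535, 0.27], [[0.415, -0.925, 0], 0.535, 0.27], [[0.415, -0.925, 0], 0.535, 0.27]]'

```text
time_s: 3.7
eef_pos: [0.4395, -0.019, 0.2232]
tcp_rot: [-3.14, -0.074, -0.002]
contact_force: [-0.3, -0.2, 0.1]
gripper_width: 0.0559
grasp_force: 0.0
```

```bash
python3 to.py .46 .15 .2 .045
```

```text
t 3.7 pos [ 0.4395 -0.019   0.2232] head 0.0469 F [-0.3287 -0.1802  0.0955] w 0.05592972014804785 q7 -1.6456025474495317
rel [ 0.142 -0.839  0.117] twist 0.004
```

Request:
step_arm --plan '[[[0.14, -0.84, 0], 0, 0.27], [[0.14, -0.84, 0.1], 0, 0.27], [[0.14, -0.84, 0.1], 0, 0.27], [[0.14, -0.84, 0.1], 0, 0.27], [[0.14, -0.84, 0.1], 0, 0.27]]'

```text
time_s: 4.2
eef_pos: [0.4599, 0.1485, 0.2022]
tcp_rot: [-3.139, -0.073, 0.001]
contact_force: [-0.1, -0.9, -0.6]
gripper_width: 0.0556
grasp_force: 0.0
```

```bash
python3 to.py .475 .269 .1 .04 .475 .269 .006 .04
```

```text
t 4.2 pos [0.4599 0.1485 0.2022] head 0.0463 F [-0.0539 -0.8765 -0.6175] w 0.05560057623645496 q7 -2.073464822359762
rel [ 0.104 -0.598  0.512] twist 0.013
rel [ 0.104 -0.597  0.982] twist 0.013
```

Request:
step_arm --plan '[[[0.105, -0.6, 0.3], 0.01, 0.27], [[0.105, -0.6, 0.4], 0.01, 0.27], [[0.105, -0.6, 0.5], 0.01, 0.27], [[0.105, -0.6, 0.6], 0.01, 0.27], [[0.105, -0.6, 0.6], 0.01, 0.27]]'

```text
time_s: 4.7
eef_pos: [0.4744, 0.2643, 0.0791]
tcp_rot: [3.138, 0.058, -0.009]
contact_force: [0.3, -0.9, 0.1]
gripper_width: 0.0557
grasp_force: 0.0
```

```bash
python3 to.py .475 .269 .006 .04; python3 - <<'E'
from h import *
s=manip.snapshot("side");f=manip.get_state()["eef_pos"];print(proj(s,f))
im=cv2.cvtColor(s["pixels"],cv2.COLOR_RGB2BGR)[90:210,220:380];cv2.imwrite("pics/g1.png",cv2.resize(im,None,fx=4,fy=4,interpolation=cv2.INTER_CUBIC))
E
```

```text
t 4.7 pos [0.4744 0.2643 0.0791] head 0.0369 F [ 0.3294 -0.9373  0.1152] w 0.05573298748202052 q7 -2.4206545618479067
rel [ 0.006 -0.025  0.366] twist -0.006
[304.93239817 145.21548305]
```

View pics/g1.png

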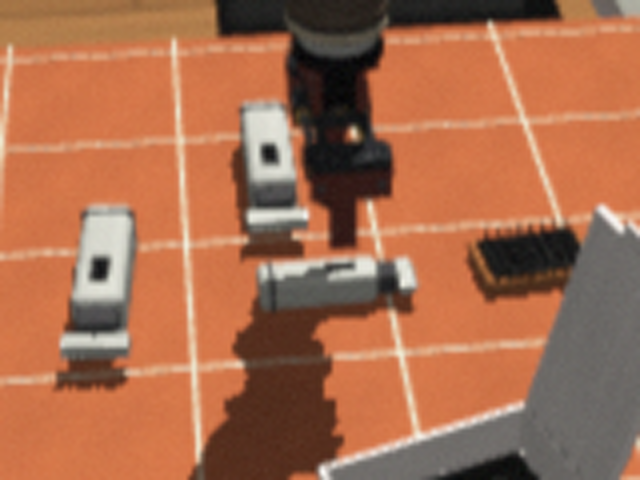

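The crop shows the open fingers straddling the small trimmer, with the fingertips near (305,150). The large trimmer's blade at (289,145) is clear of the finger path. I'll descend now.

Request:
step_arm --plan '[[[0, 0, 0.12], 0, 0.27], [[0, 0, 0.24], 0, 0.27], [[0, 0, 0.32], 0, 0.27], [[0, 0, 0.37], 0, 0.27], [[0, 0, 0.37], 0, 0.27]]'

```text
time_s: 5.25
eef_pos: [0.4769, 0.2646, 0.0091]
tcp_rot: [3.14, 0.054, 0.001]
contact_force: [0.3, -0.4, 0.8]
gripper_width: 0.0558
grasp_force: 0.0
```

```bash
python3 to.py .475 .269 .006 .04
```

```text
t 5.25 pos [0.4769 0.2646 0.0091] head 0.0344 F [ 0.337  -0.4124  0.7726] w 0.05580762573582127 q7 -2.4895745480194718
rel [-0.009 -0.022  0.016] twist -0.011
```

Request:
step_arm --plan '[[[0, -0.02, 0.01], 0, 0.27], [[0, -0.02, 0.01], 0, -0.1], [[0, -0.02, 0.01], 0, -0.6], [[0, -0.02, 0.01], 0, -0.6], [[0, -0.02, 0.01], 0, -0.6]]' --grip_force 20

```text
time_s: 5.75
eef_pos: [0.4762, 0.2698, 0.0071]
tcp_rot: [3.141, 0.057, 0.001]
contact_force: [-0.4, -2.1, 5.1]
gripper_width: 0.0334
grasp_force: 20.0
```

```bash
python3 to.py .475 .269 .11 .04
```

```text
t 5.75 pos [0.4762 0.2698 0.0071] head 0.0361 F [-0.4149 -2.1359  5.1125] w 0.033355329362793194 q7 -2.497897547624134
rel [-0.006  0.004 -0.514] twist -0.008
```

Request:
step_arm --plan '[[[0, 0, -0.1], 0, -0.6], [[0, 0, -0.3], 0, -0.6], [[0, 0, -0.5], 0, -0.6], [[0, 0, -0.6], 0, -0.6], [[0, 0, -0.6], 0, -0.6]]'

```text
time_s: 6.25
eef_pos: [0.4773, 0.2712, 0.1295]
tcp_rot: [-3.139, -0.057, -0.007]
contact_force: [-0.0, 0.5, -1.1]
gripper_width: 0.0339
grasp_force: 20.0
```

```bash
python3 to.py .48 .1 .125 .29; python3 m.py|grep tri
```

```text
t 6.25 pos [0.4773 0.2712 0.1295] head 0.0362 F [-0.0319  0.5041 -1.1423] w 0.03393132007136554 q7 -2.3919252182964166
rel [-0.018  0.856  0.02 ] twist -0.508
top trimmer 0.67 57.83815781990295
side trimmer 0.64 26.110773638481103
tri [ 0.4474  0.4736 -0.002 ] 0.04626682148649494
trim (array([ 0.472 ,  0.4516, -0.0022,  0.0711]), np.float64(1.3828626367302141))
top trimmer 0.67 3.3841542518035546
top trimmer 0.87 9.712491956238605
```

Request:
step_arm --plan '[[[-0.02, 0.2, 0], -0.1, -0.6], [[-0.02, 0.4, 0], -0.3, -0.6], [[-0.02, 0.6, 0], -0.4, -0.6], [[-0.02, 0.85, 0], -0.5, -0.6], [[-0.02, 0.85, 0], -0.5, -0.6]]'

```text
time_s: 7.15
eef_pos: [0.478, 0.0919, 0.1256]
tcp_rot: [3.107, 0.435, -0.005]
contact_force: [0.4, 0.5, -1.1]
gripper_width: 0.0342
grasp_force: 20.0
```

```bash
python3 to.py .538 -.033 .125 .292
```

```text
t 7.15 pos [0.478  0.0919 0.1256] head 0.2782 F [ 0.3612  0.5499 -1.1298] w 0.034151349878222735 q7 -1.8264966503347275
rel [0.117 0.683 0.005] twist -0.028
```

Request:
step_arm --plan '[[[0.04, 0.2, 0], 0, -0.6], [[0.08, 0.4, 0], 0, -0.6], [[0.115, 0.6, 0], -0.02, -0.6], [[0.115, 0.685, 0], -0.02, -0.6], [[0.115, 0.685, 0], -0.02, -0.6]]'

```text
time_s: 7.65
eef_pos: [0.5393, -0.0278, 0.1258]
tcp_rot: [3.108, 0.456, -0.002]
contact_force: [-0.3, -0.2, -1.9]
gripper_width: 0.0338
grasp_force: 20.0
```

```bash
python3 to.py .538 -.033 .07 .292;  python3 - <<'E'
from h import *
s=manip.snapshot("side")
a=cv2.cvtColor(s["pixels"],cv2.COLOR_RGB2BGR)[120:260,260:420]
cv2.imwrite("pics/g2.png",cv2.resize(a,None,fx=4,fy=4,interpolation=cv2.INTER_CUBIC))
E
```

```text
t 7.65 pos [ 0.5393 -0.0278  0.1258] head 0.2913 F [-0.3043 -0.2156 -1.943 ] w 0.03384811691796087 q7 -1.561463844546936
rel [-0.013  0.023  0.279] twist -0.001
```

View pics/g2.png

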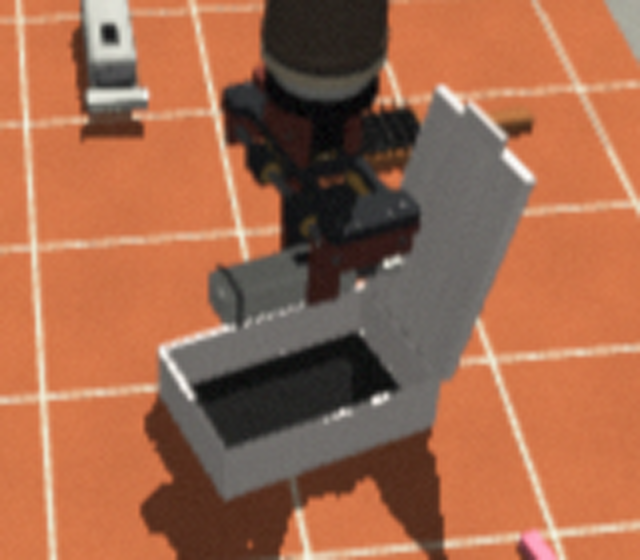

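The crop shows the trimmer level and aligned with the case. Its tail is at (316,193) and the fingers are at (341,190), clear of the lid. I'll lower it.

Request:
step_arm --plan '[[[-0.005, 0.01, 0.15], 0, -0.6], [[-0.005, 0.01, 0.25], 0, -0.6], [[-0.005, 0.01, 0.35], 0, -0.6], [[-0.005, 0.01, 0.42], 0, -0.6], [[-0.005, 0.01, 0.42], 0, -0.6]]'

```text
time_s: 8.2
eef_pos: [0.5369, -0.0255, 0.041]
tcp_rot: [-3.105, -0.467, 0.005]
contact_force: [0.0, 0.8, -0.6]
gripper_width: 0.0339
grasp_force: 20.0
```

```bash
python3 to.py .538 -.033 .012 .292
```

```text
t 8.2 pos [ 0.5369 -0.0255  0.041 ] head 0.2983 F [ 0.0137  0.8101 -0.5657] w 0.03386672324700636 q7 -1.633653724820914
rel [-0.005  0.038  0.145] twist 0.013
```

Request:
step_arm --plan '[[[0, 0.02, 0.05], 0.01, -0.6], [[0, 0.03, 0.09], 0.01, -0.6], [[0, 0.03, 0.12], 0.01, -0.6], [[0, 0.03, 0.135], 0.01, -0.6], [[0, 0.03, 0.14], 0.01, -0.6]]'

```text
time_s: 8.7
eef_pos: [0.5401, -0.0328, 0.0144]
tcp_rot: [-3.108, -0.456, 0.0]
contact_force: [0.3, -0.6, -0.9]
gripper_width: 0.0342
grasp_force: 20.0
```

```bash
python3 to.py .538 -.033 .012 .292
```

```text
t 8.7 pos [ 0.5401 -0.0328  0.0144] head 0.2913 F [ 0.2687 -0.5979 -0.8953] w 0.0341828695030834 q7 -1.6521435785335414
rel [-0.01  -0.002  0.012] twist -0.001
```

Request:
step_arm --plan '[[[0, 0, 0.01], 0, -0.6], [[0, 0, 0.015], 0, -0.6], [[0, 0, 0.015], 0, -0.6]]'

```text
time_s: 9.0
eef_pos: [0.5402, -0.0329, 0.0117]
tcp_rot: [3.108, 0.456, 0.0]
contact_force: [-0.2, -1.2, -2.4]
gripper_width: 0.0335
grasp_force: 20.0
```

```bash
python3 to.py .538 -.033 .011 .292
```

```text
t 9.0 pos [ 0.5402 -0.0329  0.0117] head 0.2913 F [-0.2121 -1.1725 -2.3776] w 0.03345931333012237 q7 -1.6548593727365715
rel [-0.011 -0.003  0.003] twist -0.001
```

Request:
step_arm --plan '[[[0, 0, 0.005], 0, -0.6], [[0, 0, 0.01], 0, -0.6], [[0, 0, 0.01], 0, -0.6]]'

```text
time_s: 9.3
eef_pos: [0.5404, -0.0328, 0.0111]
tcp_rot: [3.107, 0.456, 0.001]
contact_force: [-4.8, -0.3, 15.1]
gripper_width: 0.0341
grasp_force: 20.0
```

Request:
step_arm --plan '[[[0, 0, -0.005], 0, -0.2], [[0, 0, -0.005], 0, 0.1], [[0, 0, -0.005], 0, 0.15], [[0, 0, -0.1], 0, 0.15], [[0, 0, -0.25], 0, 0.15]]'

```text
time_s: 9.8
eef_pos: [0.5387, -0.0328, 0.0585]
tcp_rot: [-3.107, -0.456, 0.006]
contact_force: [0.2, -0.0, 0.5]
gripper_width: 0.0503
grasp_force: 0.0
```

```bash
python3 to.py .538 -.033 .2 .292
```

```text
t 9.8 pos [ 0.5387 -0.0328  0.0585] head 0.2916 F [ 0.2287 -0.0199  0.5159] w 0.05028706557409465 q7 -1.6097945129523274
rel [-0.006 -0.001 -0.708] twist -0.001
```

Request:
step_arm --plan '[[[0, 0, -0.25], 0, 0.15], [[0, 0, -0.5], 0, -1], [[0, 0, -0.75], 0, -1], [[0, 0, -1.0], 0, -1], [[0, 0, -1.0], 0, -1]]'

```text
time_s: 10.3
eef_pos: [0.5435, -0.0323, 0.2665]
tcp_rot: [3.106, 0.456, 0.017]
contact_force: [0.7, 0.4, -1.3]
gripper_width: 0.0218
grasp_force: 0.0
```

Request:
step_arm --plan '[[[-0.1, 0, -0.15], 0, -1], [[-0.1, 0, -0.2], 0, -1], [[-0.1, 0, -0.2], 0, -1]]'

```text
time_s: 10.6
eef_pos: [0.5219, -0.0387, 0.3007]
tcp_rot: [3.107, 0.455, 0.004]
contact_force: [0.3, -0.5, 0.7]
gripper_width: 0.0003
grasp_force: 0.0
```

```bash
python3 to.py .7006 .0164 .30 .292 .7006 .0164 .19 .292;  python3 - <<'E'
from h import *
s=manip.snapshot("side")
a=cv2.cvtColor(s["pixels"],cv2.COLOR_RGB2BGR)[120:260,260:420]
cv2.imwrite("pics/g3.png",cv2.resize(a,None,fx=4,fy=4,interpolation=cv2.INTER_CUBIC))
E
```

```text
t 10.6 pos [ 0.5219 -0.0387  0.3007] head 0.2907 F [ 0.2658 -0.5352  0.6882] w 0.00029479690132854647 q7 -1.4206398176543718
rel [ 0.935 -0.008  0.006] twist -0.003
rel [ 0.933 -0.009  0.556] twist -0.003
```

View pics/g3.png

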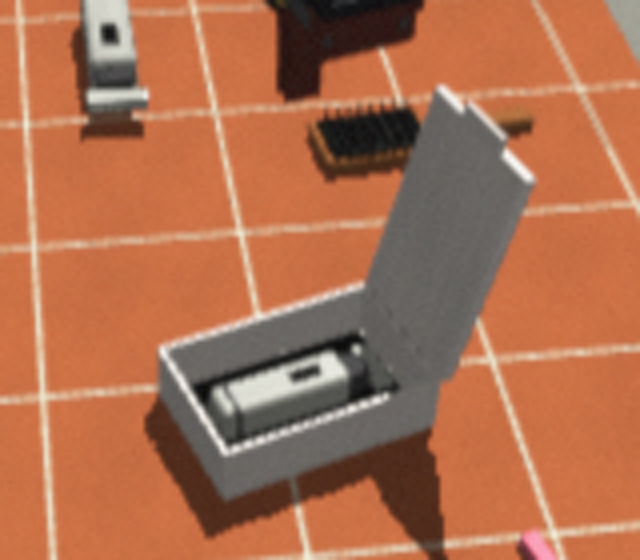

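The crop shows the trimmer flat inside the case at (333,217). The lid is still open, with its top edge at (371–393, 142–165). Next I'll go over and behind the lid.

Request:
step_arm --plan '[[[0.25, 0, 0], 0, -1], [[0.5, 0, 0], 0, -1], [[0.75, 0, 0], 0, -1], [[0.95, 0, 0], 0, -1], [[0.95, 0, 0], 0, -1]]'

```text
time_s: 11.15
eef_pos: [0.7057, 0.0189, 0.2937]
tcp_rot: [-3.104, -0.46, 0.008]
contact_force: [-0.2, -0.7, -0.1]
gripper_width: 0.0004
grasp_force: 0.0
```

```bash
python3 to.py .7006 .0164 .19 .292
```

```text
t 11.15 pos [0.7057 0.0189 0.2937] head 0.294 F [-0.2486 -0.7043 -0.0632] w 0.0003961953890093332 q7 -1.5691434326984517
rel [-0.026  0.007  0.518] twist 0.004
```

Request:
step_arm --plan '[[[0, 0, 0.15], 0, -1], [[0, 0, 0.3], 0, -1], [[0, 0, 0.45], 0, -1], [[0, 0, 0.5], 0, -1], [[0, 0, 0.5], 0, -1]]'

```text
time_s: 11.65
eef_pos: [0.7017, 0.0157, 0.1971]
tcp_rot: [-3.108, -0.456, 0.007]
contact_force: [-0.4, -0.5, 0.1]
gripper_width: 0.0005
grasp_force: 0.0
```

```bash
cat > lid.py <<'E'
from h import *
# TCP targets in the case frame (s along case x, z) for lid angle th, contact radius r, finger half width w
st=manip.get_state();c=np.array([.533,-.034]);e=np.array([.9577,.2879])
p=st["eef_pos"];s0=(p[:2]-c)@e;print("s",s0,"lat",(p[:2]-c)@[-e[1],e[0]],"z",p[2],"F",st["contact_force"])
w,r=.012,.14
for th in np.arange(1.5,-.01,-.25):
    s=.09-r*np.cos(th)+.01*np.sin(th)+w; z=.05+r*np.sin(th)+.01*np.cos(th)
    print(round(th,2),"s",round(s,3),"z",round(z,3))
E
python3 lid.py
```

```text
s 0.17591730579867432 lat -0.0009355913665441973 z 0.1971089224660328 F [-0.37784487 -0.54672056  0.12792211]
1.5 s 0.102 z 0.19
1.25 s 0.067 z 0.186
1.0 s 0.035 z 0.173
0.75 s 0.006 z 0.153
0.5 s -0.016 z 0.126
0.25 s -0.031 z 0.094
0.0 s -0.038 z 0.06
```

Request:
step_arm --plan '[[[-0.08, 0, 0.02], 0, -1], [[-0.16, 0, 0.03], 0, -1], [[-0.24, 0, 0.03], 0, -1], [[-0.32, 0, 0.03], 0, -1], [[-0.38, 0, 0.03], 0, -1]]'

```text
time_s: 12.15
eef_pos: [0.6309, -0.0058, 0.196]
tcp_rot: [3.108, 0.456, 0.006]
contact_force: [1.9, -0.7, 0.8]
gripper_width: 0.0002
grasp_force: 0.7
```

```bash
python3 lid.py|head -1;python3 -c "
from h import *
s=manip.snapshot('side');print([(r['conf'],r['extent']) for r in manip.search_frame('side','case_lid')])"
```

```text
s 0.10185653722795363 lat -0.001211316752892353 z 0.1960326239949852 F [ 1.91720357 -0.70647927  0.79838699]
[(0.89, [351.9, 144.1, 379.2, 215.0])]
```

Request:
step_arm --plan '[[[-0.09, 0, 0.02], 0, -1], [[-0.18, 0, 0.04], 0, -1], [[-0.26, 0, 0.075], 0, -1], [[-0.335, 0, 0.11], 0, -1], [[-0.41, 0, 0.16], 0, -1]]'

```text
time_s: 12.75
eef_pos: [0.5531, -0.0292, 0.1631]
tcp_rot: [3.108, 0.456, 0.006]
contact_force: [1.0, -0.4, 0.9]
gripper_width: 0.0005
grasp_force: 0.5
```

```bash
python3 lid.py|head -1
```

```text
s 0.02058869850675906 lat -0.0012123728537037281 z 0.16310484238850137 F [ 1.01819158 -0.38874277  0.93194812]
```

Request:
step_arm --plan '[[[-0.075, 0, 0.05], 0, -1], [[-0.135, 0, 0.115], 0, -1], [[-0.185, 0, 0.185], 0, -1], [[-0.225, 0, 0.265], 0, -1], [[-0.26, 0, 0.345], 0, -1]]'

```text
time_s: 13.25
eef_pos: [0.5033, -0.0444, 0.0933]
tcp_rot: [3.108, 0.456, 0.004]
contact_force: [0.6, 0.4, 0.1]
gripper_width: 0.0004
grasp_force: 0.4
```

```bash
python3 lid.py|head -1
```

```text
s -0.03145805409730832 lat -0.0013590886287878703 z 0.09332081615209788 F [0.64399193 0.35803034 0.11788859]
```

Request:
step_arm --plan '[[[-0.02, 0, 0.05], 0, -1], [[-0.03, 0, 0.09], 0, -1], [[-0.03, 0, 0.13], 0, -1], [[-0.03, 0, 0.155], 0, -1], [[-0.03, 0, 0.165], 0, -1]]'

```text
time_s: 13.75
eef_pos: [0.4965, -0.0459, 0.06]
tcp_rot: [3.108, 0.456, -0.0]
contact_force: [-7.2, -0.6, 24.9]
gripper_width: 0.0005
grasp_force: 12.5
```

Request:
step_arm --plan '[[[0, 0, 0.005], 0, -1], [[0, 0, 0.005], 0, -1]]'

```text
time_s: 13.95
eef_pos: [0.4965, -0.0459, 0.0601]
tcp_rot: [3.107, 0.456, 0.0]
contact_force: [-6.7, 0.1, 17.4]
gripper_width: 0.0003
grasp_force: 8.8
```

Request:
step_arm --plan '[[[0, 0, -0.1], 0, -1], [[0, 0, -0.3], 0, -1], [[0, 0, -0.55], 0, -1], [[0, 0, -0.8], 0, -1], [[0, 0, -0.9], 0, -1]]'

```text
time_s: 14.45
eef_pos: [0.4983, -0.0455, 0.2436]
tcp_rot: [3.106, 0.456, 0.01]
contact_force: [0.1, 0.3, 0.4]
gripper_width: 0.0005
grasp_force: 0.0
```

```bash
python3 - <<'E'
from h import *
s=manip.snapshot("side");a=cv2.cvtColor(s["pixels"],cv2.COLOR_RGB2BGR)[130:350,260:460]
cv2.imwrite("pics/end.png",cv2.resize(a,None,fx=2.7,fy=2.7,interpolation=cv2.INTER_CUBIC))
E
```

```text
(no output)
```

View pics/end.png

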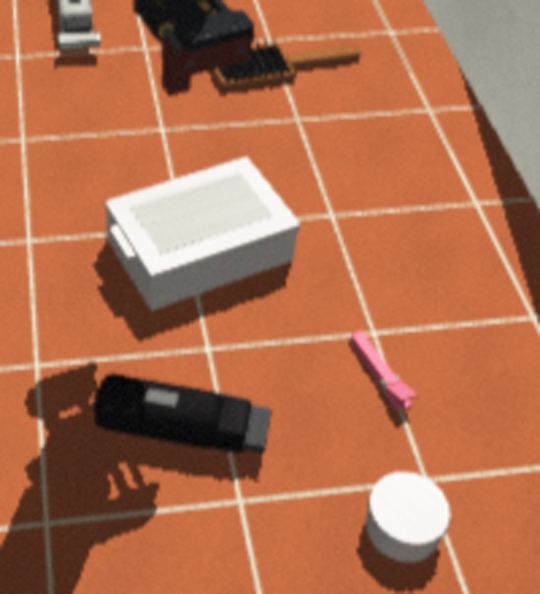

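The picture shows the lid shut flat on the case at about (335,215). The clipper, clip, tin and brush are where they were, and the gripper is clear above.

```bash
python3 -c "
from plant import manip
print(manip.sign_off())"
```

```text
the job is handed in; nothing more can be done
None
```

The smallest trimmer is lying in the case, the lid is shut flat, nothing else was moved, and the job was handed in at about 14.5 s; no verdict came back.

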